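Open the hot annealing kiln with the lid lifter

TASK

Open the annealing kiln: take the lid lifter from its stand, hook it under the loop of the hot lid, lift the lid and set it gently down in the middle of the firebrick lid rest, then hang the lifter back on its stand as it was. The lid is heavier on one side of its loop, so find where on the bar it balances and keep it nearly level all the way; do not knock, press or drop it, keep fingers and arm off the hot lid and kiln, and leave the other things on the bench alone.

Things in the scene. Friction and masses are not known exactly. Their poses are not given: they have to be found in the camera images.
- lifter_grip (a point): centre of the lid lifter's upright wooden handle: 20 mm (x) by 22 mm (y), 65 mm tall. z is up along it; the tip of the hook below points to +x. Right below the handle is a round steel guard disc, 70 mm in diameter, 4 mm thick, its underside 36.5 mm below this point
- lifter_hook (a point): seat of the lifter's J hook, where the bar of a loop lies across it (along y): top of its flat foot, straight below the handle, 129.5 mm under its centre; same axes, open upward. The foot is 8 mm wide and 7 mm thick; the upturned tip stands 9 mm above the seat at x = 11 to 16 mm; the shank rises at x = -17 to -11 mm, straight for 64 mm, then slants to the guard's centre
- stand_rails (a point): middle of the lifter stand, level with the top of its two steel rails (115 mm over the bench). They run along x at y = -26 and +26 mm, 8 mm wide, 44 mm gap, from x = -36 to +49 mm; a post carries each at x = +47 mm, no higher. The lifter hangs with its guard disc on both rails, centred here, hook in the gap, x axes alike: it lifts straight out and goes straight back
- lid: hot round kiln lid (0.5 to 0.6 kg); origin at the centre of its underside, z up. A plug (100 mm across, 8 mm thick) sits in the kiln's mouth with 6 mm play; above it a disc 136 mm across, 18 mm thick, lies on the rim. Unevenly packed inside: its centre of mass is 16 mm above the origin, up to 25 mm off the middle along y to either side, not visible: in a small trial lift the heavy side hangs low
- lid_bar (a point): middle of the lid's fixed loop: a level round steel bar 8 mm thick along the lid's y axis, 84 mm between the centres of its two 8 mm posts. This point (centre of the section) is 58 mm above the lid's origin, 32 mm above the disc's top, so 28 mm are free under the bar; axes as the lid's
- kiln: the fixed round benchtop kiln, 190 mm in diameter, 105 mm high, with a bore 112 mm in diameter; a grey control box stands out on its -x side to 128 mm from the centre, 77 mm high. Origin under the centre, on the bench
- kiln_mouth (a point): centre of the kiln's mouth, level with its rim, 105 mm above the bench
- rest: the fixed lid rest: a pedestal with a round flat firebrick top, 124 mm in diameter, on a telescopic column. Origin under its centre, on the bench. The height of the top is set anywhere between 66 and 136 mm above the bench; it is not measured and does not give way, so feel for it
- stand: the fixed lifter stand; origin under its middle, on the bench; base 120 by 86 mm
- lifter: the whole lid lifter (0.22 kg), origin at the underside of the hook's foot, 136.5 mm under the handle's centre, z up along the handle, hook tip towards +x
- hammer: bystander: a hammer lying on the bench, about 220 mm long; to be left alone
- flux: bystander: an amber jar, 56 mm in diameter, 85 mm tall; to be left alone
- silver: bystander: a small metal bowl, 84 mm in diameter, 45 mm tall; to be left alone
Things that resemble listed ones, but are neither listed nor needed, are in the scene too. What is shaped like the lifter but blue or red is not meant.

How it is judged:
By the outcome, as a careful person would: the job done as asked, in the order asked, and still so for the second after the job is handed in, with the robot touching nothing.
It also fails if it takes over 72 s, if anything falls off the work surface, if the arm or the gripper's body presses on something with over 40 N, if the wrist force passes 120 N, or if a joint passes its speed limit or range.

ROBOT

A 6-joint arm with a two-finger parallel gripper is mounted at the origin on the work surface. World frame = base frame: x ahead of the robot, y to its left, z up, the work surface at z = 0. Lengths are in m, angles in rad, forces in N, time in s.
With the tool pointing down it reaches from about 0.375 to 0.975 m from the base axis. Payload 3.8 kg.
Tool frame: the origin (TCP) lies midway between the tips of the shut fingers; the grasp point (between the pads) lies 19 mm behind it; z points along the fingers, y is the line along which they close (so a half turn about z gives the same grasp; the last joint's range is limited). The gripper opens to 85 mm and grips with 20 to 120 N. Pads are 22 mm wide; open, the fingers measure 114 mm over their backs; the gripper's body (76 mm by 85 mm) begins 54 mm behind the grasp point. The pads swing forward as they close: fully open they stand 13 mm farther back than shut.
Start: joints at [1.302, 0.264, 1.604, -0, 1.274, -0.037], TCP at [0.155, 0.657, 0.193] pointing down, gripper open.
Joint ranges: [-2.63, 2.63], [-0.94, 2.18], [0.31, 2.57], [-1.31, 4.45], [0, 2.66], [-2.55, 2.55]. Speed limits (rad/s): [2.57, 2.57, 3.14, 3.14, 3.14, 3.14].

INTERFACE

Orientations are given as a rotation vector (axis times angle).
In Python, from workcell import bot gives the robot as it stands.
- The arm moves only by the tool step_arm, never from a script. Its argument "motion" is a list of rows, each a list of 5 numbers: the finger opening in cm, from 0 to 8.54, then the shift along the tool's x, y, z in cm, then the turn about the tool's z in degrees. In form: [[claw, dx, dy, dz, twist], ...]. A call has 1 to 20 rows; each row is the pose to reach, as a shift and turn from the pose commanded when the call began, along the tool's axes at that moment; what a row does not reach only later rows make up. A row lasts 1/10 s, in which the tool goes at most 50 mm and 8.59 degrees, less where a joint would pass 70% of its speed; a pose out of reach is approached as far as the arm can. A call with a gripper value outside its range is refused whole. The fingers move at their own pace and stop on an object; "force" is the grip in N (left out, the last holds). Time passes only in rows, so rows that repeat a pose let the fingers close. It gives the time, the measured TCP pose, the force, the opening and the grip force at its end, in the units of the state.
- bot.read_state(): the state, without advancing time (a new reading comes with each control period).
- bot.read_camera(name): name is "side" or "top" or "wrist"; returns (picture, depth): 384x512x3 uint8, red, green, blue; 384x512 float32, m along the optical axis (not along the pixel's ray), 0 where there is no reading.
- bot.calibration(name): a dict with "mtx" (3x3 intrinsics, pixels), "k1" (the pictures are not rectified: a ray, as slopes to the right and down, at radius r is drawn at 1 + k1 r^2 times it, then the intrinsics apply), "origin" and "orientation" of the camera in the world; the wrist camera has in their place "T_tool_cam" (4x4, takes a point from camera to tool coordinates, whose origin is the TCP and whose axes are the flange's). Camera axes: x right, y up, looking along -z (the intrinsics and any distortion apply to the point x, -y, -z); pixel columns grow to the right and rows downward; lengths in m; the calibration is good to about 2 mm. A picture is of the moment at which its call begins: read the wrist's pose just before it. calibration takes no time and is no camera call.
- bot.finish_job(): hands the job in; it is judged then, once.
The state is a dict: "time": time; "q": joint angles; "joint_vel": joint speeds; "joint_torque": joint torques, N m; "tool_pos": TCP position; "tcp_rot": TCP orientation; "wrist_force": force on the tool from outside, world axes, zero at the start; "torque": the same for the moment, N m; "width": opening from 0.0 (shut) to 1.0 (fully open); "grip_force": force on a finger pad.
Only numpy, scipy, OpenCV 4.12 (cv2) and the standard library are available. Lean on these libraries where they do the work, as an engineer would, in place of code of your own. Each camera call takes 0.05 s, during which the arm holds its last target. There are 200 camera calls.

## Working session

There is one attempt and no reset: what is moved stays moved. The work goes in short steps, Python scripts to look and compute and a tool call to move; the robot and the scene stay as the last step left them, time stands still between calls to the robot, and variables do not carry over. Pictures are saved under pics/ and viewed, at most 10 in all, crops included, and the job is handed in when it is done.

Besides the shell and the picture viewer there is one more tool, called as name(argument=value, ...), one argument or row to a line, values as JSON. step_arm: Moves the arm, as the interface text tells. Its arguments: {"type":"object","properties":{"motion":{"type":"array","items":{"type":"array","items":{"type":"number"}}},"force":{"type":"number"}},"required":["motion"]}

```bash
ls; mkdir -p pics; python3 - <<'E'
from workcell import bot
import cv2,numpy as np
s=bot.read_state();print(s)
for n in("side","top"):
    p,d=bot.read_camera(n);np.savez(f"{n}0.npz",p=p,d=d)
    cv2.imwrite(f"pics/{n}0.png",p[:,:,::-1]);c=bot.calibration(n);print(n,c)
print(bot.calibration("wrist"))
E
```

```text
pics
{'time': 0.0, 'q': array([ 1.30206805e+00,  2.64775594e-01,  1.60538622e+00,  1.57520367e-05,
        1.27372924e+00, -3.69053987e-02]), 'joint_vel': array([ 0.0006972 ,  0.0005165 ,  0.00179347, -0.00072689,  0.00040601,
        0.00092213]), 'joint_torque': array([-3.17482634e-03, -5.15098608e+01, -3.67318225e+01, -2.70835171e-04,
        1.26529281e-02,  1.29362505e-06]), 'tool_pos': array([0.15486003, 0.65613623, 0.19124044]), 'tcp_rot': array([-0.36329646, -3.12014675,  0.00356422]), 'wrist_force': array([ 0.43998903, -0.02289245,  0.76343455]), 'torque': array([-0.04476241, -0.00171902,  0.00913424]), 'grip_force': 0.0, 'width': 0.9988353663394653}
side {'mtx': array([[367.55678183,   0.        , 251.2389544 ],
       [  0.        , 367.55678183, 193.24670433],
       [  0.        ,   0.        ,   1.        ]]), 'k1': -0.03479503185814321, 'origin': array([ 0.29553153, -0.66101839,  0.81500792]), 'orientation': array([ 0.83522338, -0.14658426, -0.35766795])}
top {'mtx': array([[427.04013778,   0.        , 249.80117551],
       [  0.        , 427.04013778, 194.66194094],
       [  0.        ,   0.        ,   1.        ]]), 'k1': -0.06328182116422323, 'origin': array([0.41693733, 0.05174722, 1.2389517 ]), 'orientation': array([ 0.12815812, -0.10995659, -1.59494721])}
{'mtx': array([[269.6764908 ,   0.        , 253.78278838],
       [  0.        , 269.6764908 , 194.69582729],
       [  0.        ,   0.        ,   1.        ]]), 'k1': -0.04757624807123846, 'T_tool_cam': array([[-1.10135563e-04,  9.51934643e-01,  3.06301197e-01,
         7.81953255e-02],
       [ 9.99999878e-01, -4.23946696e-05,  4.91321961e-04,
         1.65321193e-03],
       [ 4.80691934e-04,  3.06301214e-01, -9.51934523e-01,
        -1.80933924e-01],
       [ 0.00000000e+00,  0.00000000e+00,  0.00000000e+00,
         1.00000000e+00]])}
```

View pics/top0.png

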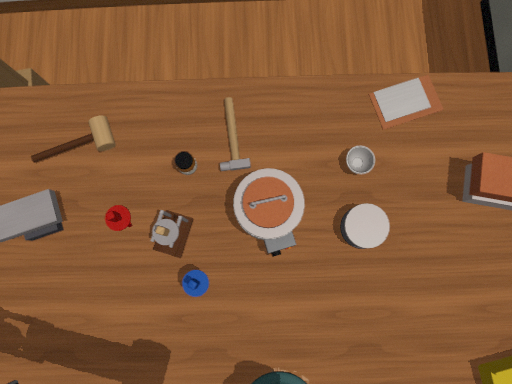

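View pics/side0.png

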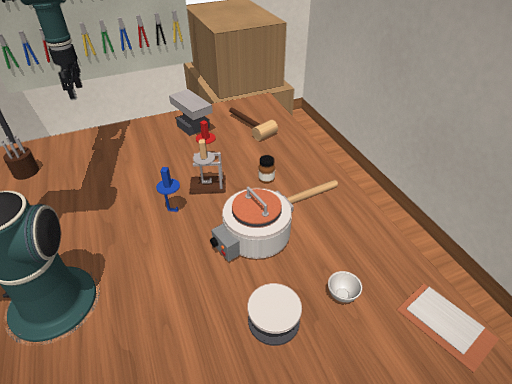

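The top view shows these items:
- Lifter with a wooden handle at about (162,231), hanging on its stand. The look-alikes are blue at (195,283) and red at (118,217), and the mallet at (100,133) also has a wooden handle.
- Kiln and lid at (269,203), with the bar running from (252,205) to (286,198).
- Rest at (365,226). The tray at (405,100) and the plate stacks are not the rest.

I choose the wooden-handled lifter on the stand.

```bash
cat > h.py <<'E'
import numpy as np,cv2
from scipy.spatial.transform import Rotation as R
from workcell import bot
def pose(n,s=None):
    c=bot.calibration(n)
    if n=="wrist":
        T=c["T_tool_cam"];Rt=R.from_rotvec(s["tcp_rot"]).as_matrix()
        return c,Rt@T[:3,:3],Rt@T[:3,3]+s["tool_pos"]
    o=np.array(c["orientation"]);return c,R.from_rotvec(o).as_matrix(),np.array(c["origin"])
def rays(c,uv):
    u=cv2.undistortPoints(np.asarray(uv,float).reshape(-1,1,2),c["mtx"],np.array([c["k1"],0,0,0.]))[:,0]
    return np.c_[u[:,0],-u[:,1],-np.ones(len(u))]
def cloud(n,d,s=None):
    c,Rm,o=pose(n,s);v,u=np.mgrid[:384,:512]
    r=rays(c,np.c_[u.ravel(),v.ravel()])
    P=(r*d.reshape(-1,1))@Rm.T+o;P[d.ravel()==0]=np.nan
    return P.reshape(384,512,3)
def onplane(n,uv,z,s=None):
    c,Rm,o=pose(n,s);r=rays(c,uv)@Rm.T
    return o+r*((z-o[2])/r[:,2])[:,None]
def circ(P):
    (x,y),r=cv2.minEnclosingCircle(P[:,:2].astype(np.float32));return x,y,r
def fitc(P):
    A=np.c_[2*P[:,:2],np.ones(len(P))];s=np.linalg.lstsq(A,(P[:,:2]**2).sum(1),rcond=None)[0]
    return s[0],s[1],np.sqrt(s[2]+s[0]**2+s[1]**2)
def plane(P):
    c=np.median(P,0);k=np.linalg.lstsq(np.c_[P[:,:2]-c[:2],np.ones(len(P))],P[:,2],rcond=None)[0];return k
E
cat > a.py <<'E'
from h import *
for n in("top","side"):
    z=np.load(n+"0.npz");p,d=z["p"],z["d"];C=cloud(n,d);h=cv2.cvtColor(p,cv2.COLOR_RGB2HSV)
    X=C.reshape(-1,3);
    tab=np.nanmedian(X[np.abs(X[:,2])<.02][:,2]);print(n,"table",tab)
    def near(xy,r,lo,hi): return (np.hypot(C[...,0]-xy[0],C[...,1]-xy[1])<r)&(C[...,2]>lo)&(C[...,2]<hi)
    K=onplane("top",[[269,203],[365,226],[168,232]],.12)[:,:2]
    if n=="top":print(K)
    for nm,xy,r,lo,hi in (("kilnrim",K[0],.12,.095,.113),("lid",K[0],.09,.116,.132),("bar",K[0],.07,.142,.175),("rest",K[1],.08,.06,.145),("guard",K[2],.06,.108,.125),("handle",K[2],.06,.155,.20)):
        m=near(xy,r,lo,hi);Q=C[m]
        if len(Q)<5: print(nm,len(Q));continue
        hull=cv2.convexHull(Q[:,:2].astype(np.float32))[:,0]
        mu=Q[:,:2].mean(0);w,V=np.linalg.eigh(np.cov((Q[:,:2]-mu).T))
        print(nm,len(Q),"mean",Q.mean(0).round(4),"zmed",np.median(Q[:,2]).round(4),"fit",np.round(fitc(hull),4),"ax",np.degrees(np.arctan2(V[1,1],V[0,1])).round(1),np.sqrt(w).round(4))
        if nm=="rest": print(np.histogram(Q[:,2],np.arange(.06,.15,.01))[0])
p=np.load("top0.npz")["p"]
cv2.imwrite("pics/c1.png",cv2.resize(p[160:300,95:310,::-1],None,fx=3.7,fy=3.7,interpolation=cv2.INTER_CUBIC))
E
python3 a.py
```

```text
top table 0.0002063777288221491
[[ 0.563696    0.01231467]
 [ 0.49561747 -0.23764383]
 [ 0.49425942  0.2801203 ]]
kilnrim 1777 mean [0.5632 0.0119 0.105 ] zmed 0.105 fit [0.5677 0.0139 0.0944] ax 126.8 [0.0585 0.0587]
lid 1978 mean [0.5668 0.016  0.1231] zmed 0.1231 fit [0.5678 0.0161 0.0679] ax -167.4 [0.0345 0.0352]
bar 113 mean [0.5674 0.0166 0.1579] zmed 0.1581 fit [0.5346 0.011  0.0508] ax 101.2 [0.0023 0.0269]
rest 1572 mean [ 0.5011 -0.2551  0.068 ] zmed 0.0679 fit [ 0.5016 -0.2558  0.0613] ax 165.1 [0.0307 0.031 ]
[1287  285    0    0    0    0    0    0]
guard 530 mean [0.4983 0.2858 0.1182] zmed 0.1185 fit [0.5036 0.2844 0.0452] ax 167.2 [0.0197 0.0232]
handle 84 mean [0.495  0.2848 0.1804] zmed 0.1829 fit [0.4954 0.2863 0.0114] ax 80.0 [0.0056 0.0068]
side table -0.0003598438747808852
kilnrim 1234 mean [ 0.5551 -0.021   0.1039] zmed 0.104 fit [0.5674 0.0127 0.0949] ax 160.0 [0.0463 0.0586]
lid 1325 mean [0.5649 0.0082 0.1221] zmed 0.1221 fit [0.5679 0.0149 0.0684] ax -167.0 [0.0348 0.0354]
bar 96 mean [0.5678 0.0099 0.1551] zmed 0.1565 fit [0.537  0.0062 0.0499] ax 101.3 [0.0021 0.0296]
rest 2086 mean [ 0.5001 -0.2596  0.0677] zmed 0.0678 fit [ 0.5018 -0.2558  0.0616] ax -152.6 [0.0307 0.0313]
[1988   98    0    0    0    0    0    0]
guard 273 mean [0.499  0.2792 0.1166] zmed 0.1173 fit [0.5045 0.2861 0.0448] ax 169.7 [0.019  0.0241]
handle 76 mean [0.4948 0.2825 0.1732] zmed 0.1755 fit [0.4961 0.2874 0.0128] ax -135.3 [0.0059 0.0063]
```

View pics/c1.png

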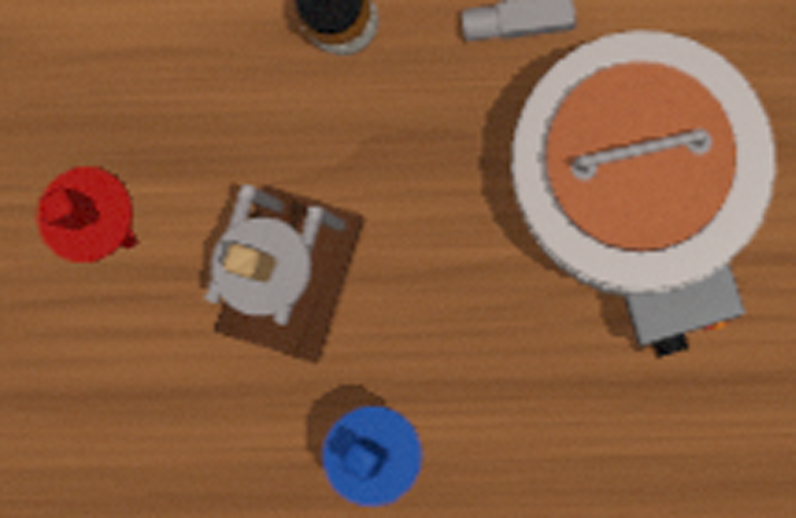

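The crop confirms the wooden handle at (245,260) above a grey guard at (262,267) on rails with the posts at the upper (+x) end. Red at (85,215) and blue at (372,455) are decoys. The bar runs from (583,165) to (700,140).

Next I move above the lifter for a close wrist look.

```bash
cat >> h.py <<'E'
def go(x,y,z,yawy=None,s=None):
    """print tool shift (cm) and twist (deg) to TCP x,y,z with tool y at yaw deg"""
    s=s or bot.read_state();M=R.from_rotvec(s["tcp_rot"]).as_matrix()
    d=M.T@(np.array([x,y,z])-s["tool_pos"])*100
    yw=np.degrees(np.arctan2(M[1,1],M[0,1]))
    t=0 if yawy is None else -((yawy-yw+180)%360-180)
    print("shift",d.round(2),"twist",round(t,2),"yaw",yw.round(2),"tilt",np.degrees(np.arccos(-M[2,2])).round(2))
E
python3 -c "
from h import *
go(.495,.2855,.27,73)"
```

```text
shift [-41.62 -28.28  -7.81] twist 3.72 yaw 76.72 tilt 0.12
```

step_arm(
  motion=[
    [8.5, 0, 0, -4, 0],
    [8.5, -4, -2.7, -7.8, 1],
    [8.5, -8, -5.4, -7.8, 3.7],
    [8.5, -12, -8.1, -7.8, 3.7],
    [8.5, -16, -10.8, -7.8, 3.7],
    [8.5, -20, -13.5, -7.8, 3.7],
    [8.5, -24, -16.3, -7.8, 3.7],
    [8.5, -28, -19, -7.8, 3.7],
    [8.5, -32, -21.7, -7.8, 3.7],
    [8.5, -36, -24.5, -7.8, 3.7],
    [8.5, -39.5, -26.8, -7.8, 3.7],
    [8.5, -41.6, -28.3, -7.8, 3.7],
    [8.5, -41.6, -28.3, -7.8, 3.7],
    [8.5, -41.6, -28.3, -7.8, 3.7],
  ],
)

```text
time: 1.5
tool_pos: [0.4948, 0.2855, 0.27]
tcp_rot: [-0.466, -3.105, 0.0]
wrist_force: [0.2, 0.3, 1.0]
width: 0.999
grip_force: 0.0
```

```bash
cat > b.py <<'E'
from h import *
import sys
k=sys.argv[1]
s=bot.read_state();p,d=bot.read_camera("wrist");np.savez(k+".npz",p=p,d=d,**{a:s[a] for a in("tool_pos","tcp_rot")})
cv2.imwrite(f"pics/{k}.png",p[:,:,::-1]);print(s["time"],s["tool_pos"],s["tcp_rot"])
E
python3 b.py w1
```

```text
1.5 [0.49476128 0.28553244 0.27000247] [-4.66264226e-01 -3.10544196e+00  2.36437900e-04]
```

View pics/w1.png

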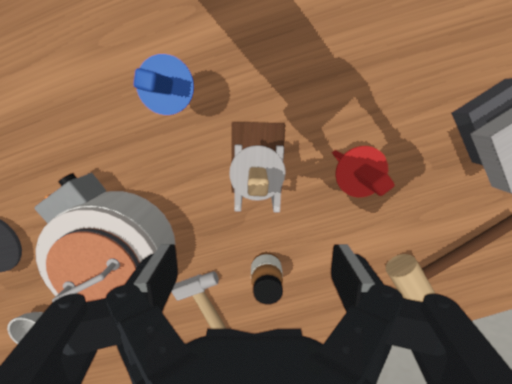

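Wrist view: the guard is at (257,172) with the handle at (258,180), and the rails run almost vertically in the image. Red at (362,172) and blue at (163,84) are well clear.

```bash
python3 - <<'E'
from h import *
z=np.load("w1.npz");C=cloud("wrist",z["d"],z);p=z["p"]
near=np.hypot(C[...,0]-.498,C[...,1]-.286)<.075
hs=cv2.cvtColor(p,cv2.COLOR_RGB2HSV)
for nm,lo,hi in(("handle",.15,.2),("guardrail",.107,.127)):
    m=near&(C[...,2]>lo)&(C[...,2]<hi);Q=C[m];print(nm,len(Q),Q.mean(0).round(4),np.median(Q[:,2]))
    print(cv2.minAreaRect(Q[:,:2].astype(np.float32)))
top=near&(C[...,2]>.176);Q=C[top];print("top",len(Q),Q.mean(0).round(4),cv2.minAreaRect(Q[:,:2].astype(np.float32)))
# low-saturation mask, rays onto plane
m=((hs[...,1]<60)&(hs[...,2]>110)).astype(np.uint8);m[:120]=0;m[225:]=0;m[:,:215]=0;m[:,300:]=0
ys,xs=np.nonzero(m);P=onplane("wrist",np.c_[xs,ys],.117,z)[:,:2]
for yaw in(-18,-17,-16,-15,-14):
    a=np.radians(yaw);ex=np.array([np.cos(a),np.sin(a)]);ey=np.array([-ex[1],ex[0]])
    q=np.c_[(P-[.498,.286])@ex,(P-[.498,.286])@ey]
    e=q[(np.abs(q[:,0])>.037)|False]
    print(yaw,"lims",q.min(0).round(4),q.max(0).round(4),[ (np.round(e[e[:,1]*sg>0].mean(0),4),np.round(e[e[:,1]*sg>0].std(0),4)) for sg in(1,-1)])
a=np.radians(-16);ex=np.array([np.cos(a),np.sin(a)]);ey=np.array([-ex[1],ex[0]])
q=np.c_[(P-[.498,.286])@ex,(P-[.498,.286])@ey]
rl=[]
for sg in(1,-1):
    e=q[(np.abs(q[:,0])>.032)&(q[:,1]*sg>.018)];print(sg,len(e),np.degrees(np.polyfit(e[:,0],e[:,1],1)[0]), np.polyfit(e[:,0],e[:,1],1)[1])
cs,_=cv2.findContours(m,0,1);c=max(cs,key=cv2.contourArea)[:,0]
P=onplane("wrist",c,.119,z)[:,:2];q=np.c_[(P-[.498,.286])@ex,(P-[.498,.286])@ey]
e=q[np.abs(q[:,0])<.033];e=e[np.abs(e[:,1])>.0]
for i in range(4):
    f=fitc(e);r=np.abs(np.hypot(e[:,0]-f[0],e[:,1]-f[1])-f[2]);e=e[r<.002+.004/(i+1)]
print("disc fit local",np.round(f,4),len(e),"world",np.array([.498,.286])+f[0]*ex+f[1]*ey)
E
```

```text
handle 488 [0.4933 0.2912 0.1786] 0.182623532356836
((0.49604687094688416, 0.29034700989723206), (0.02185058407485485, 0.020019982010126114), 68.86444854736328)
guardrail 2169 [0.4953 0.2913 0.1179] 0.11840777928830443
((0.5047533512115479, 0.2874135375022888), (0.06947740912437439, 0.08694491535425186), 71.53266143798828)
top 36519 [0.4863 0.29   0.381 ] ((0.4917757213115692, 0.2878870964050293), (0.14724333584308624, 0.034598805010318756), 73.19111633300781)
-18 lims [-0.0391 -0.0303] [0.0491 0.0395] [(array([0.0213, 0.0255]), array([0.0358, 0.01  ])), (array([ 0.0292, -0.0208]), array([0.0306, 0.0024]))]
-17 lims [-0.0395 -0.0303] [0.0487 0.0396] [(array([0.0358, 0.0272]), array([0.0233, 0.0075])), (array([ 0.0216, -0.0212]), array([0.0355, 0.0026]))]
-16 lims [-0.0398 -0.0304] [0.0493 0.0397] [(array([0.0363, 0.0266]), array([0.0234, 0.0071])), (array([ 0.018 , -0.0205]), array([0.037 , 0.0049]))]
-15 lims [-0.0402 -0.0305] [0.0499 0.0397] [(array([0.0368, 0.0263]), array([0.0225, 0.0066])), (array([ 0.016 , -0.0208]), array([0.0381, 0.0055]))]
-14 lims [-0.0405 -0.0306] [0.0504 0.0398] [(array([0.0373, 0.0255]), array([0.0222, 0.0061])), (array([ 0.0149, -0.0211]), array([0.0383, 0.0059]))]
1 134 -1.3017393489613154 0.029506223339436515
-1 103 -1.060933123818983 -0.021641825584149676
disc fit local [-0.0029  0.004   0.0352] 108 world [0.49634115 0.2906541 ]
```

```bash
python3 -c "
from h import *
go(.4962,.2904,.1355,72.5)"
```

```text
shift [-0.07  0.46 13.46] twist 0.5 yaw 73.0 tilt 0.07
```

step_arm(
  motion=[
    [8.5, -0.1, 0.4, 2, 0.5],
    [8.5, -0.1, 0.4, 5, 0.5],
    [8.5, -0.1, 0.4, 8, 0.5],
    [8.5, -0.1, 0.4, 10.5, 0.5],
    [8.5, -0.1, 0.4, 12.5, 0.5],
    [8.5, -0.1, 0.4, 13.4, 0.5],
    [6, -0.1, 0.4, 13.4, 0.5],
    [4.5, -0.1, 0.4, 13.4, 0.5],
    [3.5, -0.1, 0.4, 13.4, 0.5],
    [3, -0.1, 0.4, 13.4, 0.5],
    [2.6, -0.1, 0.4, 13.4, 0.5],
    [2.2, -0.1, 0.4, 13.4, 0.5],
    [1.8, -0.1, 0.4, 13.4, 0.5],
    [0, -0.1, 0.4, 13.4, 0.5],
    [0, -0.1, 0.4, 13.4, 0.5],
    [0, -0.1, 0.4, 13.4, 0.5],
  ],
  force=80,
)

```text
time: 3.15
tool_pos: [0.4978, 0.2893, 0.1376]
tcp_rot: [0.477, 3.104, 0.0]
wrist_force: [0.3, -2.1, 5.1]
width: 0.226
grip_force: 78.9
```

```bash
python3 -c "
from h import *
go(.4962,.2904,.1355,72.5); s=bot.read_state();print(s)"
```

```text
shift [0.19 0.05 0.21] twist 0.01 yaw 72.51 tilt 0.09
{'time': 3.15, 'q': array([ 4.83627370e-01,  1.17778854e-01,  1.88097861e+00, -7.45578032e-04,
        1.14140990e+00, -7.81618738e-01]), 'joint_vel': array([ 0.00076152,  0.00250675, -0.00153689,  0.00055217, -0.00032001,
       -0.00146968]), 'joint_torque': array([ 1.39504977e+00, -3.84319639e+01, -3.26701069e+01,  7.14012533e-01,
       -3.40231480e-01, -1.79431454e-02]), 'tool_pos': array([0.49783787, 0.28930918, 0.13759721]), 'tcp_rot': array([4.77375603e-01, 3.10354389e+00, 4.73661518e-04]), 'wrist_force': array([ 0.29498743, -2.1171023 ,  5.11996543]), 'torque': array([-0.39256404, -0.05954186, -0.03491591]), 'grip_force': 78.89920234680176, 'width': 0.22581160533642428}
```

step_arm(
  motion=[
    [0, 0, 0, -0.5, 0],
    [0, 0, 0, -1.5, 0],
    [0, 0, 0, -3, 0],
    [0, 0, 0, -5.5, 0],
    [0, 0, 0, -8.5, 0],
    [0, 0, 0, -11.5, 0],
    [0, 0, 0, -14.5, 0],
    [0, 0, 0, -16.5, 0],
    [0, 0, 0, -17, 0],
    [0, 0, 0, -17, 0],
    [0, 0, 0, -17, 0],
  ],
)

```text
time: 4.25
tool_pos: [0.4963, 0.2892, 0.3053]
tcp_rot: [-0.477, -3.103, 0.002]
wrist_force: [-0.3, -0.6, -2.3]
width: 0.223
grip_force: 78.5
```

```bash
python3 - <<'E'
from h import *
print(bot.read_state())
for n in("side","top"):
    p,d=bot.read_camera(n);np.savez(f"{n}1.npz",p=p,d=d)
    C=cloud(n,d);m=(np.hypot(C[...,0]-.498,C[...,1]-.29)<.06)&(C[...,2]>.14)&(C[...,2]<.30)
    Q=C[m];print(n,len(Q),np.histogram(Q[:,2],np.arange(.14,.31,.01)))
p=np.load("side1.npz")["p"];cv2.imwrite("pics/s1.png",cv2.resize(p[50:250,120:340,::-1],None,fx=3,fy=3))
E
```

```text
{'time': 4.25, 'q': array([ 4.84142688e-01,  2.56276277e-02,  1.67016977e+00,  6.46169601e-05,
        1.44793167e+00, -7.81612959e-01]), 'joint_vel': array([-0.00163693,  0.01040154,  0.0171286 ,  0.00038869,  0.0005175 ,
       -0.0004004 ]), 'joint_torque': array([ 1.59147108e-02, -4.20923603e+01, -4.05233860e+01,  6.76790791e-03,
       -1.05606898e-02,  1.26509559e-05]), 'tool_pos': array([0.49634477, 0.28918287, 0.30525224]), 'tcp_rot': array([-4.77046731e-01, -3.10338478e+00,  1.91306034e-03]), 'wrist_force': array([-0.2906833 , -0.58206176, -2.32399614]), 'torque': array([-0.01162401,  0.02556157,  0.00767028]), 'grip_force': 78.46904754638672, 'width': 0.22329295736531257}
side 317 (array([  0,   0,   0,   0,  28,  16,   6,   7,   7,   6,   6,   9,   6,
         0, 204,  22]), array([0.14, 0.15, 0.16, 0.17, 0.18, 0.19, 0.2 , 0.21, 0.22, 0.23, 0.24,
       0.25, 0.26, 0.27, 0.28, 0.29, 0.3 ]))
top 337 (array([  0,   0,   0,   0,   0,   0,   0,   0,   0,   0,   0,   0,   0,
         1, 330,   6]), array([0.14, 0.15, 0.16, 0.17, 0.18, 0.19, 0.2 , 0.21, 0.22, 0.23, 0.24,
       0.25, 0.26, 0.27, 0.28, 0.29, 0.3 ]))
```

View pics/s1.png

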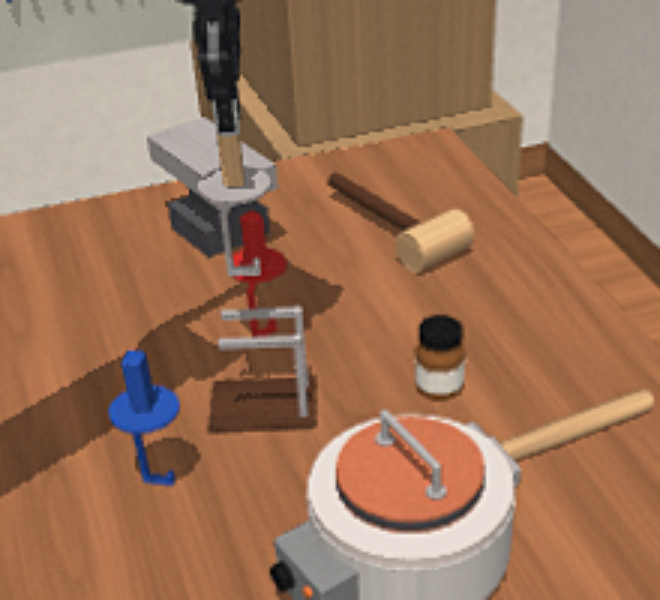

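The lifter is out of its stand and hanging straight, with its foot at (243,268) and its tip towards +x. The stand rails are empty.

```bash
python3 - <<'E'
from h import *
s=bot.read_state();print(s["tool_pos"])
for n in("side","top"):
    C=cloud(n,np.load(n+"1.npz")["d"]);m=np.hypot(C[...,0]-.498,C[...,1]-.29)<.06
    g=C[m&(C[...,2]>.276)&(C[...,2]<.292)];hu=cv2.convexHull(g[:,:2].astype(np.float32))[:,0];print(n,"guard",np.round(fitc(hu),4),np.median(g[:,2]), plane(g).round(3))
    f=C[m&(C[...,2]>.17)&(C[...,2]<.205)]
    if len(f):print(np.sort(f[:,2]).round(4)[::4],np.degrees(np.arctan2(*(np.linalg.eigh(np.cov(f[:,:2].T))[1][::-1,1]))), f[:,:2].min(0),f[:,:2].max(0))
# bar from top & side: refine
B=np.array([.5677,.0155])
for n in("side","top"):
    C=cloud(n,np.load(n+"1.npz")["d"]);m=(np.hypot(C[...,0]-B[0],C[...,1]-B[1])<.065)&(C[...,2]>.147)&(C[...,2]<.17);Q=C[m]
    r=cv2.minAreaRect(Q[:,:2].astype(np.float32));mu=Q.mean(0);w,V=np.linalg.eigh(np.cov(Q[:,:2].T));print(n,r,mu,np.degrees(np.arctan2(V[1,1],V[0,1])))
# target: TCP above hook entry. lid yaw 11.2
a=np.radians(11.2);ex=np.array([np.cos(a),np.sin(a)])
T=B-.045*ex;print(T);go(T[0],T[1],.306,101.2)
E
```

```text
[0.49613615 0.28900741 0.30453732]
side guard [0.4949 0.2883 0.035 ] 0.28621315205720965 [-0.     0.003  0.286]
[0.1821 0.1829 0.184  0.1869 0.1876 0.1884 0.1888 0.1906 0.1927 0.1954
 0.1985 0.2023] 159.22688167856177 [0.4777737  0.27837111] [0.51027723 0.29424668]
top guard [0.495  0.2849 0.0334] 0.28617667264890534 [-0.01  -0.006  0.286]
side ((0.5671399235725403, 0.013834845274686813), (0.00748323742300272, 0.09342607855796814), 11.750312805175781) [0.56754262 0.0109341  0.15612863] 101.4040305559491
top ((0.567840576171875, 0.01577341929078102), (0.008223596960306168, 0.09010142832994461), 10.975932121276855) [0.56763921 0.01628977 0.15806862] 101.20332158872756
[0.52355702 0.00675945]
shift [-11.09 -26.1   -0.11] twist -28.68 yaw 72.52 tilt 0.2
```

step_arm(
  motion=[
    [0, 0, -1, 0, 0],
    [0, -1, -3.5, 0, -3],
    [0, -2.3, -7, 0, -8],
    [0, -4, -11, 0, -14],
    [0, -6, -15, 0, -20],
    [0, -8, -19, 0, -26],
    [0, -10, -22.5, 0, -28.7],
    [0, -10.8, -25, 0, -28.7],
    [0, -11.1, -26.1, 0, -28.7],
    [0, -11.1, -26.1, 0, -28.7],
    [0, -11.1, -26.1, 2, -28.7],
    [0, -11.1, -26.1, 3.5, -28.7],
    [0, -11.1, -26.1, 4.3, -28.7],
    [0, -11.1, -26.1, 4.3, -28.7],
    [0, -11.1, -26.1, 4.3, -28.7],
  ],
)

```text
time: 5.85
tool_pos: [0.5245, 0.0078, 0.2636]
tcp_rot: [0.309, -3.126, -0.0]
wrist_force: [-0.4, -0.2, -2.8]
width: 0.224
grip_force: 78.7
```

```bash
python3 - <<'E'
from h import *
s=bot.read_state();print(s["time"],s["tool_pos"],s["wrist_force"],s["torque"])
go(.5677,.0155,.252,101.2)
for n in("side","top"):
    p,d=bot.read_camera(n);C=cloud(n,d);t=s["tool_pos"];r=np.hypot(C[...,0]-t[0],C[...,1]-t[1])
    g=C[(r<.06)&(C[...,2]>.222)&(C[...,2]<.250)];hu=cv2.convexHull(g[:,:2].astype(np.float32))[:,0];print(n,"guard",np.round(fitc(hu),4),np.median(g[:,2]))
    B=np.array([.5677,.0155]);m=(np.hypot(C[...,0]-B[0],C[...,1]-B[1])<.065)&(C[...,2]>.147)&(C[...,2]<.17);Q=C[m];print(len(Q),Q.mean(0))
E
python3 b.py w2
```

```text
5.85 [0.52448145 0.00781366 0.26359194] [-0.36936347 -0.24123807 -2.77583269] [-0.01659065  0.01967079  0.0102356 ]
shift [-4.39 -0.09  1.16] twist 0.07 yaw 101.27 tilt 0.02
side guard [0.523  0.0068 0.035 ] 0.24407000457745986
135 [0.55191474 0.0082393  0.15591216]
top guard [0.5197 0.0067 0.0312] 0.24554255471849418
1 [0.56488609 0.04410396 0.15685626]
5.95 [0.52506925 0.00752394 0.26449482] [-3.07777774e-01  3.12505326e+00 -2.16100515e-04]
```

View pics/w2.png

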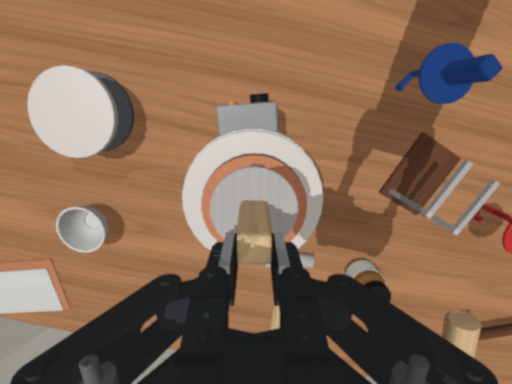

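The wrist view shows the guard centred over the lid at (257,205) and aligned with the kiln box. Next I lower to entry height and slide the hook under the bar.

step_arm(
  motion=[
    [0, 0, 0, 0.6, 0],
    [0, 0, 0, 1.15, 0],
    [0, 0, 0, 1.15, 0],
    [0, 0, 0, 1.15, 0],
    [0, -0.8, 0, 1.15, 0],
    [0, -1.6, 0, 1.15, 0],
    [0, -2.4, 0, 1.15, 0],
    [0, -3.2, 0, 1.15, 0],
    [0, -4, 0, 1.15, 0],
    [0, -4.5, 0, 1.15, 0],
    [0, -4.5, 0, 1.15, 0],
    [0, -4.5, 0, 1.15, 0],
  ],
)

```text
time: 7.2
tool_pos: [0.5686, 0.0159, 0.2519]
tcp_rot: [0.307, -3.126, 0.0]
wrist_force: [-0.5, -0.6, -1.7]
width: 0.226
grip_force: 78.7
```

```bash
cat > c.py <<'E'
from h import *
import sys
s=bot.read_state();t=s["tool_pos"];print(s["time"],t.round(4),s["wrist_force"].round(2),s["torque"].round(3))
for n in sys.argv[1:]:
    p,d=bot.read_camera(n);np.savez("last_"+n+".npz",p=p,d=d);C=cloud(n,d,s);h=cv2.cvtColor(p,cv2.COLOR_RGB2HSV)
    red=(h[...,0]<14)&(h[...,1]>110)&(h[...,2]>60)
    near=(np.hypot(C[...,0]-t[0],C[...,1]-t[1])<.075)
    L=C[near&red&(C[...,2]<t[2]-.1)];L=L[np.abs(L[:,2]-np.median(L[:,2]))<.03]
    for i in range(4):
        k,c0=plane(L),np.median(L,0);e=L[:,2]-(L[:,:2]-c0[:2])@k[:2]-k[2];L=L[np.abs(e)<.004]
    a=np.radians(11.2);ex=np.array([np.cos(a),np.sin(a)]);ey=np.array([-ex[1],ex[0]])
    hu=cv2.convexHull(L[:,:2].astype(np.float32))[:,0]
    print(n,len(L),"lid tilt deg along lid x,y:",np.degrees(k[:2]@ex).round(2),np.degrees(k[:2]@ey).round(2),"z at tcp",(k[2]+(t[:2]-c0[:2])@k[:2]).round(4),"hull circ",np.round(fitc(hu),4))
    if n=="side":
        g=C[(np.hypot(C[...,0]-t[0],C[...,1]-t[1])<.06)&(np.abs(C[...,2]-t[2]+.0195)<.008)];hu=cv2.convexHull(g[:,:2].astype(np.float32))[:,0];print("guard",np.round(fitc(hu),4),np.median(g[:,2]).round(4))
E
python3 c.py side wrist top
python3 -c "
import numpy as np,cv2
p=np.load('last_side.npz')['p'];cv2.imwrite('pics/s2.png',cv2.resize(p[110:270,190:330,::-1],None,fx=3.7,fy=3.7))"
```

```text
7.2 [0.5686 0.0159 0.2519] [-0.5  -0.6  -1.73] [ 0.016 -0.001 -0.005]
side 1122 lid tilt deg along lid x,y: 0.09 0.0 z at tcp 0.1221 hull circ [0.5673 0.0152 0.0677]
guard [0.567  0.0148 0.0346] 0.2326
wrist 5063 lid tilt deg along lid x,y: 0.04 -0.01 z at tcp 0.1225 hull circ [0.568  0.0173 0.0666]
top 738 lid tilt deg along lid x,y: 0.45 0.17 z at tcp 0.1236 hull circ [0.5587 0.008  0.0587]
```

View pics/s2.png

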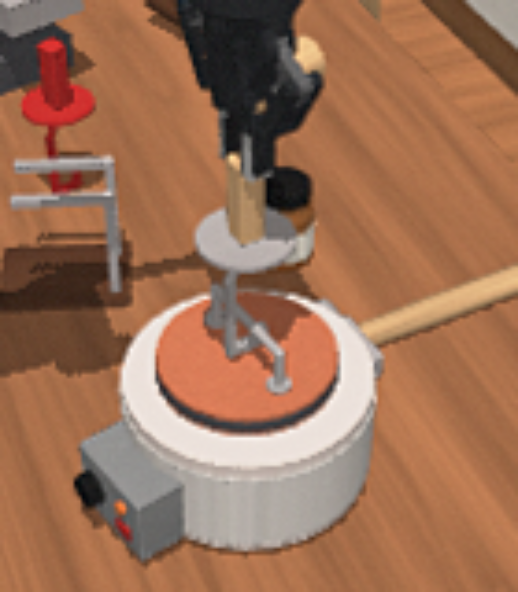

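The hook is in place under the bar at (240,345), clear of both posts, and the lid reads level. Raising slowly to contact.

step_arm(
  motion=[
    [0, 0, 0, -0.5, 0],
    [0, 0, 0, -0.9, 0],
    [0, 0, 0, -1.2, 0],
    [0, 0, 0, -1.35, 0],
    [0, 0, 0, -1.45, 0],
    [0, 0, 0, -1.55, 0],
    [0, 0, 0, -1.65, 0],
    [0, 0, 0, -1.65, 0],
    [0, 0, 0, -1.65, 0],
  ],
)

```text
time: 8.25
tool_pos: [0.5682, 0.016, 0.2677]
tcp_rot: [0.307, -3.125, -0.001]
wrist_force: [-0.0, -0.4, -7.6]
width: 0.225
grip_force: 78.4
```

```bash
python3 c.py wrist side wrist; python3 -c "
from h import *
print(bot.read_state()['wrist_force'])"
```

```text
8.25 [0.5682 0.016  0.2677] [-0.02 -0.37 -7.59] [ 0.08  -0.001  0.017]
wrist 4770 lid tilt deg along lid x,y: 0.01 -0.77 z at tcp 0.1234 hull circ [0.5668 0.0172 0.0663]
side 1121 lid tilt deg along lid x,y: 0.03 -0.79 z at tcp 0.123 hull circ [0.5664 0.0158 0.0682]
guard [0.5668 0.015  0.0349] 0.2485
wrist 4782 lid tilt deg along lid x,y: 0.07 -0.98 z at tcp 0.1234 hull circ [0.5668 0.0173 0.0664]
[-2.57855677e-01  5.21679901e-03 -6.57107703e+00]
```

The +y side hangs low. I ease down, shift 1.2 cm towards +y, and try again.

step_arm(
  motion=[
    [0, 0, 0, 0.1, 0],
    [0, 0, 0, 0.25, 0],
    [0, 0, 0, 0.5, 0],
    [0, 0, 0, 0.5, 0],
    [0, 0, 0.4, 0.5, 0],
    [0, 0, 0.8, 0.5, 0],
    [0, 0, 1.2, 0.5, 0],
    [0, 0, 1.2, 0.5, 0],
    [0, 0, 1.2, 0.3, 0],
    [0, 0, 1.2, 0.15, 0],
    [0, 0, 1.2, 0.05, 0],
    [0, 0, 1.2, -0.05, 0],
    [0, 0, 1.2, -0.05, 0],
    [0, 0, 1.2, -0.05, 0],
    [0, 0, 1.2, -0.05, 0],
  ],
)

```text
time: 9.9
tool_pos: [0.5662, 0.0277, 0.2687]
tcp_rot: [0.307, -3.126, -0.0]
wrist_force: [-0.8, -1.0, -7.8]
width: 0.218
grip_force: 78.5
```

```bash
python3 c.py wrist side wrist; python3 -c "
from h import *
print(bot.read_state()['wrist_force'])"
```

```text
9.9 [0.5662 0.0277 0.2687] [-0.76 -0.96 -7.79] [0.025 0.017 0.039]
wrist 4778 lid tilt deg along lid x,y: 0.12 0.71 z at tcp 0.1244 hull circ [0.5669 0.0178 0.066 ]
side 1092 lid tilt deg along lid x,y: 0.03 0.73 z at tcp 0.124 hull circ [0.5665 0.0175 0.0662]
guard [0.5651 0.0263 0.035 ] 0.2493
wrist 4810 lid tilt deg along lid x,y: 0.06 0.7 z at tcp 0.1244 hull circ [0.5668 0.0177 0.066 ]
[ 0.1187593   0.67697377 -7.48431525]
```

Now it tilts the other way, so the balance point is near +0.6 cm.

step_arm(
  motion=[
    [0, 0, 0, 0.1, 0],
    [0, 0, 0, 0.25, 0],
    [0, 0, 0, 0.5, 0],
    [0, 0, 0, 0.5, 0],
    [0, 0, -0.3, 0.5, 0],
    [0, 0, -0.6, 0.5, 0],
    [0, 0, -0.6, 0.5, 0],
    [0, 0, -0.6, 0.3, 0],
    [0, 0, -0.6, 0.15, 0],
    [0, 0, -0.6, 0.05, 0],
    [0, 0, -0.6, -0.05, 0],
    [0, 0, -0.6, -0.1, 0],
    [0, 0, -0.6, -0.1, 0],
    [0, 0, -0.6, -0.1, 0],
  ],
)

```text
time: 11.45
tool_pos: [0.5674, 0.0218, 0.2698]
tcp_rot: [0.307, -3.126, -0.0]
wrist_force: [-0.0, 0.3, -7.7]
width: 0.226
grip_force: 78.5
```

```bash
python3 c.py wrist side wrist; python3 -c "
from h import *
print(bot.read_state()['wrist_force'])"
```

```text
11.45 [0.5674 0.0218 0.2698] [-0.04  0.3  -7.74] [-0.003  0.038 -0.064]
wrist 4813 lid tilt deg along lid x,y: 0.13 -2.75 z at tcp 0.1254 hull circ [0.5679 0.0159 0.0663]
side 1094 lid tilt deg along lid x,y: 0.07 -2.85 z at tcp 0.125 hull circ [0.5679 0.0145 0.0676]
guard [0.566  0.0207 0.0349] 0.2504
wrist 4806 lid tilt deg along lid x,y: 0.04 -2.86 z at tcp 0.1254 hull circ [0.5679 0.0159 0.0664]
[ 0.12163033 -0.78793492 -7.69641953]
```

step_arm(
  motion=[
    [0, 0, 0, 0.1, 0],
    [0, 0, 0, 0.2, 0],
    [0, 0, 0, 0.35, 0],
    [0, 0, 0, 0.6, 0],
    [0, 0, 0, 0.6, 0],
    [0, 0, 0.25, 0.6, 0],
    [0, 0, 0.5, 0.6, 0],
    [0, 0, 0.5, 0.6, 0],
    [0, 0, 0.5, 0.4, 0],
    [0, 0, 0.5, 0.25, 0],
    [0, 0, 0.5, 0.15, 0],
    [0, 0, 0.5, 0.05, 0],
    [0, 0, 0.5, 0, 0],
    [0, 0, 0.5, 0, 0],
    [0, 0, 0.5, 0, 0],
  ],
)

```text
time: 13.1
tool_pos: [0.5664, 0.0267, 0.2698]
tcp_rot: [0.307, -3.126, -0.0]
wrist_force: [-0.4, 1.0, -7.5]
width: 0.222
grip_force: 78.5
```

```bash
python3 c.py wrist side wrist; python3 -c "
from h import *
print(bot.read_state()['wrist_force'])"
```

```text
13.1 [0.5664 0.0267 0.2698] [-0.39  1.04 -7.45] [ 0.005  0.036 -0.007]
wrist 4764 lid tilt deg along lid x,y: 0.01 0.41 z at tcp 0.1255 hull circ [0.5676 0.0168 0.0659]
side 1101 lid tilt deg along lid x,y: -0.04 0.31 z at tcp 0.1251 hull circ [0.5672 0.0169 0.0664]
guard [0.5651 0.0252 0.035 ] 0.2504
wrist 4765 lid tilt deg along lid x,y: -0.07 0.44 z at tcp 0.1255 hull circ [0.5675 0.0168 0.066 ]
[ 0.38410892 -0.87661755 -8.28984402]
```

Level and free, so lift slowly out of the mouth.

step_arm(
  motion=[
    [0, 0, 0, -0.1, 0],
    [0, 0, 0, -0.25, 0],
    [0, 0, 0, -0.45, 0],
    [0, 0, 0, -0.7, 0],
    [0, 0, 0, -1, 0],
    [0, 0, 0, -1.35, 0],
    [0, 0, 0, -1.75, 0],
    [0, 0, 0, -2.2, 0],
    [0, 0, 0, -2.7, 0],
    [0, 0, 0, -3.2, 0],
    [0, 0, 0, -3.7, 0],
    [0, 0, 0, -4.1, 0],
    [0, 0, 0, -4.4, 0],
    [0, 0, 0, -4.6, 0],
    [0, 0, 0, -4.7, 0],
    [0, 0, 0, -4.7, 0],
    [0, 0, 0, -4.7, 0],
  ],
)

```text
time: 14.95
tool_pos: [0.5664, 0.0267, 0.3168]
tcp_rot: [0.307, -3.126, -0.0]
wrist_force: [0.2, -0.1, -7.7]
width: 0.225
grip_force: 78.5
```

```bash
python3 c.py wrist side wrist; python3 -c "
from h import *
s=bot.read_state();t=s['tool_pos'];L=np.array([.5675,.0165]);d=np.array([.5017,-.2557])-L
print(s['wrist_force']);go(t[0]+d[0],t[1]+d[1],t[2])"
```

```text
14.95 [0.5664 0.0267 0.3168] [ 0.23 -0.14 -7.66] [0.01  0.001 0.01 ]
wrist 4767 lid tilt deg along lid x,y: 0.01 0.4 z at tcp 0.1725 hull circ [0.5677 0.017  0.0661]
side 1132 lid tilt deg along lid x,y: -0.07 0.35 z at tcp 0.172 hull circ [0.5676 0.0168 0.0665]
guard [0.5651 0.0258 0.0349] 0.2973
wrist 4767 lid tilt deg along lid x,y: -0.1 0.4 z at tcp 0.1724 hull circ [0.5675 0.017  0.066 ]
[ 0.02340445 -0.07610875 -7.25814888]
shift [ 11.75 -25.42   0.  ] twist 0 yaw 101.22 tilt 0.03
```

step_arm(
  motion=[
    [0, 0.04, -0.09, 0, 0],
    [0, 0.13, -0.27, 0, 0],
    [0, 0.25, -0.54, 0, 0],
    [0, 0.42, -0.91, 0, 0],
    [0, 0.63, -1.36, 0, 0],
    [0, 0.88, -1.91, 0, 0],
    [0, 1.17, -2.54, 0, 0],
    [0, 1.51, -3.27, 0, 0],
    [0, 1.89, -4.08, 0, 0],
    [0, 2.31, -4.99, 0, 0],
    [0, 2.77, -5.99, 0, 0],
    [0, 3.27, -7.08, 0, 0],
    [0, 3.78, -8.17, 0, 0],
    [0, 4.28, -9.26, 0, 0],
    [0, 4.78, -10.35, 0, 0],
    [0, 5.29, -11.44, 0, 0],
    [0, 5.79, -12.53, 0, 0],
    [0, 6.29, -13.62, 0, 0],
  ],
)

```text
time: 16.9
tool_pos: [0.5311, -0.1201, 0.3171]
tcp_rot: [0.307, -3.126, 0.0]
wrist_force: [-0.1, 1.0, -8.3]
width: 0.22
grip_force: 78.5
```

step_arm(
  motion=[
    [0, 0.5, -1.09, 0, 0],
    [0, 1.01, -2.18, 0, 0],
    [0, 1.51, -3.27, 0, 0],
    [0, 2.01, -4.36, 0, 0],
    [0, 2.52, -5.45, 0, 0],
    [0, 2.98, -6.44, 0, 0],
    [0, 3.44, -7.44, 0, 0],
    [0, 3.86, -8.35, 0, 0],
    [0, 4.24, -9.17, 0, 0],
    [0, 4.57, -9.89, 0, 0],
    [0, 4.83, -10.44, 0, 0],
    [0, 5.04, -10.89, 0, 0],
    [0, 5.2, -11.26, 0, 0],
    [0, 5.33, -11.53, 0, 0],
    [0, 5.41, -11.71, 0, 0],
    [0, 5.46, -11.8, 0, 0],
    [0, 5.46, -11.8, 0, 0],
    [0, 5.46, -11.8, 0, 0],
  ],
)

```text
time: 18.7
tool_pos: [0.5008, -0.2453, 0.3171]
tcp_rot: [-0.307, 3.126, 0.0]
wrist_force: [0.3, 0.2, -7.7]
width: 0.226
grip_force: 78.5
```

```bash
python3 c.py wrist side wrist; python3 - <<'E'
from h import *
for n in("side","wrist"):
    z=np.load(f"last_{n}.npz");C=cloud(n,z["d"],bot.read_state());m=(np.hypot(C[...,0]-.5017,C[...,1]+.2557)<.075)&(C[...,2]>.06)&(C[...,2]<.09);Q=C[m];print(n,len(Q),np.median(Q[:,2]) if len(Q) else 0)
cv2.imwrite("pics/s3.png",cv2.resize(np.load("last_side.npz")["p"][190:384,190:420,::-1],None,fx=2.6,fy=2.6))
E
```

```text
18.7 [ 0.5008 -0.2453  0.3171] [ 0.28  0.16 -7.75] [-0.059 -0.017  0.009]
wrist 4909 lid tilt deg along lid x,y: 0.01 0.29 z at tcp 0.1728 hull circ [ 0.5013 -0.2548  0.0666]
side 2292 lid tilt deg along lid x,y: -0.2 -0.39 z at tcp 0.1723 hull circ [ 0.5027 -0.2551  0.0669]
guard [ 0.4994 -0.246   0.035 ] 0.2976
wrist 4916 lid tilt deg along lid x,y: 0.03 0.32 z at tcp 0.1727 hull circ [ 0.5014 -0.2547  0.0667]
side 1021 0.06769010870955172
wrist 0 0
```

View pics/s3.png

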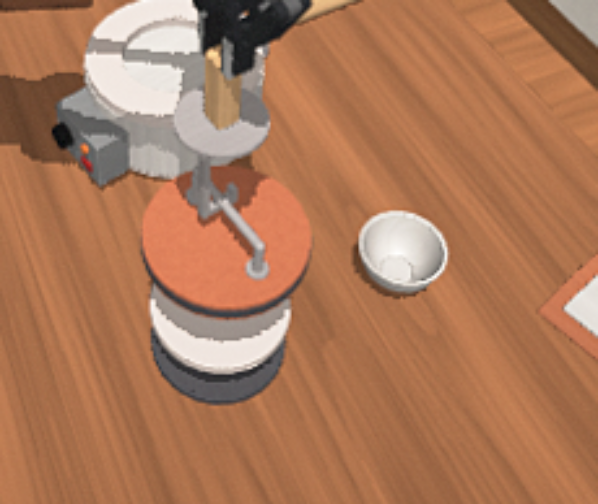

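The lid hangs level over the rest, centred within about 1 mm, and the kiln mouth is open. The gap to the rest is about 79 mm. Descending.

step_arm(
  motion=[
    [0, 0, 0, 0.1, 0],
    [0, 0, 0, 0.3, 0],
    [0, 0, 0, 0.6, 0],
    [0, 0, 0, 1, 0],
    [0, 0, 0, 1.5, 0],
    [0, 0, 0, 2.1, 0],
    [0, 0, 0, 2.8, 0],
    [0, 0, 0, 3.5, 0],
    [0, 0, 0, 4.2, 0],
    [0, 0, 0, 4.9, 0],
    [0, 0, 0, 5.5, 0],
    [0, 0, 0, 6, 0],
    [0, 0, 0, 6.4, 0],
    [0, 0, 0, 6.7, 0],
    [0, 0, 0, 6.95, 0],
    [0, 0, 0, 7.15, 0],
    [0, 0, 0, 7.3, 0],
    [0, 0, 0, 7.4, 0],
    [0, 0, 0, 7.4, 0],
  ],
)

```text
time: 20.75
tool_pos: [0.5007, -0.2454, 0.243]
tcp_rot: [0.307, -3.126, -0.0]
wrist_force: [-0.4, 0.1, -7.4]
width: 0.228
grip_force: 78.5
```

```bash
python3 c.py wrist side; python3 -c "
from h import *
print(bot.read_state()['wrist_force'])"
```

```text
20.75 [ 0.5007 -0.2454  0.243 ] [-0.38  0.14 -7.41] [-0.037  0.02   0.004]
wrist 4890 lid tilt deg along lid x,y: 0.11 0.36 z at tcp 0.0987 hull circ [ 0.5013 -0.2548  0.0667]
side 2094 lid tilt deg along lid x,y: -0.18 0.03 z at tcp 0.099 hull circ [ 0.5026 -0.2552  0.067 ]
guard [ 0.4998 -0.2462  0.0351] 0.2235
[-0.39932237 -0.26891181 -7.45062473]
```

step_arm(
  motion=[
    [0, 0, 0, 0.05, 0],
    [0, 0, 0, 0.1, 0],
    [0, 0, 0, 0.15, 0],
    [0, 0, 0, 0.2, 0],
    [0, 0, 0, 0.25, 0],
    [0, 0, 0, 0.3, 0],
    [0, 0, 0, 0.34, 0],
    [0, 0, 0, 0.38, 0],
    [0, 0, 0, 0.42, 0],
    [0, 0, 0, 0.46, 0],
    [0, 0, 0, 0.5, 0],
    [0, 0, 0, 0.54, 0],
    [0, 0, 0, 0.58, 0],
    [0, 0, 0, 0.62, 0],
    [0, 0, 0, 0.66, 0],
    [0, 0, 0, 0.7, 0],
    [0, 0, 0, 0.7, 0],
  ],
)

```text
time: 22.55
tool_pos: [0.5012, -0.2458, 0.2369]
tcp_rot: [-0.307, 3.125, -0.002]
wrist_force: [-0.6, 0.4, -2.7]
width: 0.222
grip_force: 79.2
```

```bash
python3 c.py wrist side; python3 -c "
from h import *
print(bot.read_state()['wrist_force'])"
```

```text
22.55 [ 0.5012 -0.2458  0.2369] [-0.64  0.43 -2.74] [ 0.009 -0.045  0.046]
wrist 4976 lid tilt deg along lid x,y: 0.09 -0.03 z at tcp 0.0935 hull circ [ 0.5015 -0.2551  0.0667]
side 2069 lid tilt deg along lid x,y: -0.16 -0.38 z at tcp 0.0937 hull circ [ 0.5025 -0.2558  0.0668]
guard [ 0.5002 -0.2465  0.0351] 0.2172
[-0.7717264  -0.05247019 -1.64339727]
```

The lid is seated: the load is gone and it reads level. I lower the hook clear of the bar, back out and rise.

step_arm(
  motion=[
    [0, 0, 0, 0.3, 0],
    [0, 0, 0, 0.7, 0],
    [0, 0, 0, 1.1, 0],
    [0, 0, 0, 1.3, 0],
    [0, 0, 0, 1.3, 0],
    [0, 0, 0, 1.3, 0],
    [0, 0.5, 0, 1.3, 0],
    [0, 1.2, 0, 1.3, 0],
    [0, 2, 0, 1.3, 0],
    [0, 2.8, 0, 1.3, 0],
    [0, 3.6, 0, 1.3, 0],
    [0, 4.4, 0, 1.3, 0],
    [0, 5, 0, 1.3, 0],
    [0, 5, 0, 1.3, 0],
    [0, 5, 0, 0, 0],
    [0, 5, 0, -2, 0],
    [0, 5, 0, -4.5, 0],
    [0, 5, 0, -6.5, 0],
    [0, 5, 0, -7, 0],
    [0, 5, 0, -7, 0],
  ],
)

```text
time: 24.65
tool_pos: [0.4526, -0.2556, 0.3077]
tcp_rot: [-0.307, 3.124, -0.003]
wrist_force: [-0.2, -0.7, -2.8]
width: 0.225
grip_force: 79.2
```

```bash
python3 - <<'E'
from h import *
s=bot.read_state();print(s["time"],s["tool_pos"],s["wrist_force"])
p,d=bot.read_camera("side");C=cloud("side",d);h=cv2.cvtColor(p,cv2.COLOR_RGB2HSV)
red=(h[...,0]<14)&(h[...,1]>110)
Q=C[red&(np.hypot(C[...,0]-.5017,C[...,1]+.2557)<.08)&(np.abs(C[...,2]-.0935)<.006)]
print("lid",fitc(cv2.convexHull(Q[:,:2].astype(np.float32))[:,0]),plane(Q))
go(.4965,.2891,.3053,72.51)
E
```

```text
24.65 [ 0.4526492  -0.25556769  0.30772199] [-0.20762447 -0.69699536 -2.75197353]
lid (np.float64(0.5030788485625408), np.float64(-0.25729937713953327), np.float64(0.0679556727846934)) [ 0.00185411 -0.00515867  0.09373806]
shift [-14.97  52.52   0.08] twist 28.72 yaw 101.23 tilt 0.03
```

step_arm(
  motion=[
    [0, -0.3, 1, 0, 0],
    [0, -0.9, 3, 0, 0],
    [0, -1.7, 6, 0, 0],
    [0, -2.7, 9.5, 0, 0],
    [0, -3.7, 13, 0, 2],
    [0, -4.7, 16.5, 0, 5],
    [0, -5.7, 20, 0, 8],
    [0, -6.7, 23.5, 0, 11],
    [0, -7.7, 27, 0, 14],
    [0, -8.7, 30.5, 0, 17],
    [0, -9.7, 34, 0, 20],
    [0, -10.7, 37.5, 0, 23],
    [0, -11.7, 41, 0, 26],
    [0, -12.7, 44.5, 0, 28.7],
    [0, -13.6, 47.7, 0, 28.7],
    [0, -14.3, 50.2, 0, 28.7],
    [0, -14.8, 51.8, 0, 28.7],
    [0, -15, 52.5, 0.1, 28.7],
    [0, -15, 52.5, 0.1, 28.7],
    [0, -15, 52.5, 0.1, 28.7],
  ],
)

```text
time: 26.7
tool_pos: [0.4965, 0.288, 0.3047]
tcp_rot: [-0.478, -3.104, 0.002]
wrist_force: [0.4, -0.4, -2.8]
width: 0.223
grip_force: 79.2
```

```bash
python3 - <<'E'
from h import *
s=bot.read_state();print(s["time"],s["tool_pos"],s["wrist_force"])
go(.4965,.2891,.3053,72.51)
a=np.radians(-17.5)
for n in("side","top"):
  for k in(1,2):
    if k==2:
        p,d=bot.read_camera(n)
    else: d=np.load(n+"1.npz")["d"]
    C=cloud(n,d);m=np.hypot(C[...,0]-.498,C[...,1]-.29)<.06
    g=C[m&(C[...,2]>.276)&(C[...,2]<.294)];hu=cv2.convexHull(g[:,:2].astype(np.float32))[:,0];print(n,k,"guard",np.round(fitc(hu),4),np.median(g[:,2]), plane(g).round(3))
    f=C[m&(C[...,2]>.17)&(C[...,2]<.2)]
    if len(f):print(len(f),np.degrees(np.arctan2(*(np.linalg.eigh(np.cov(f[:,:2].T))[1][::-1,1]))),f.mean(0), f[:,:2].min(0),f[:,:2].max(0))
E
```

```text
26.7 [0.49646243 0.28798681 0.30468421] [ 0.38204407 -0.43958554 -2.78209235]
shift [ 0.03  0.11 -0.06] twist -0.02 yaw 72.49 tilt 0.08
side 1 guard [0.4949 0.2883 0.035 ] 0.28622831812044924 [-0.001  0.003  0.286]
44 158.88577093531734 [0.49426667 0.28617867 0.18945493] [0.47845194 0.27837111] [0.51027723 0.29424668]
side 2 guard [0.4946 0.2868 0.0349] 0.28566641289508177 [0.007 0.008 0.286]
46 166.19398673161865 [0.49353282 0.28572746 0.1890095 ] [0.47764325 0.27808175] [0.51075776 0.29293894]
top 1 guard [0.495  0.2849 0.0334] 0.28617667264890534 [-0.01  -0.006  0.286]
top 2 guard [0.495  0.2849 0.0339] 0.2862819782105177 [-0.003  0.002  0.286]
```

step_arm(
  motion=[
    [0, -0.06, 0.15, 0, 0],
    [0, -0.06, 0.15, 1, 0],
    [0, -0.06, 0.15, 3, 0],
    [0, -0.06, 0.15, 5.5, 0],
    [0, -0.06, 0.15, 8, 0],
    [0, -0.06, 0.15, 10.5, 0],
    [0, -0.06, 0.15, 13, 0],
    [0, -0.06, 0.15, 14.8, 0],
    [0, -0.06, 0.15, 15.8, 0],
    [0, -0.06, 0.15, 16.2, 0],
    [0, -0.06, 0.15, 16.4, 0],
    [0, -0.06, 0.15, 16.5, 0],
    [0, -0.06, 0.15, 16.6, 0],
    [0, -0.06, 0.15, 16.65, 0],
    [0, -0.06, 0.15, 16.65, 0],
    [0, -0.06, 0.15, 16.65, 0],
  ],
)

```text
time: 28.4
tool_pos: [0.4979, 0.2903, 0.1389]
tcp_rot: [0.477, 3.105, 0.001]
wrist_force: [-0.5, -0.2, -2.3]
width: 0.224
grip_force: 79.2
```

```bash
cat > e.py <<'E'
from h import *
s=bot.read_state();print(s["time"],s["tool_pos"].round(4),s["wrist_force"].round(2),s["torque"].round(3))
go(.4978,.2893,.1376,72.5)
for n in("side","top"):
  for k in(0,2):
    if k==2: p,d=bot.read_camera(n);np.savez("last_"+n+".npz",p=p,d=d)
    else: d=np.load(n+"0.npz")["d"]
    C=cloud(n,d);m=np.hypot(C[...,0]-.497,C[...,1]-.288)<.042
    g=C[m&(C[...,2]>.1145)&(C[...,2]<.13)];hu=cv2.convexHull(g[:,:2].astype(np.float32))[:,0];print(n,k,"guard",len(g),np.round(fitc(hu),4),np.percentile(g[:,2],[50,70,90]).round(4))
    h=C[m&(C[...,2]>.14)&(C[...,2]<.2)];print("handle",len(h),h.mean(0).round(4),h[:,2].max().round(4),np.round(fitc(h),4))
E
python3 e.py
```

```text
28.4 [0.4979 0.2903 0.1389] [-0.53 -0.24 -2.26] [ 0.003  0.006 -0.01 ]
shift [-0.02 -0.1   0.13] twist 0.02 yaw 72.52 tilt 0.04
side 0 guard 209 [0.4953 0.2864 0.0362] [0.118  0.1189 0.1201]
handle 102 [0.4948 0.2821 0.1666] 0.1843 [0.496  0.2864 0.0096]
side 2 guard 214 [0.4977 0.2887 0.0373] [0.1194 0.1202 0.1211]
handle 101 [0.4945 0.2783 0.1699] 0.1996 [0.4968 0.2812 0.01  ]
top 0 guard 450 [0.4976 0.2876 0.038 ] [0.1191 0.1202 0.1218]
handle 96 [0.4946 0.2839 0.1763] 0.1875 [0.4952 0.2854 0.009 ]
top 2 guard 165 [0.4995 0.2783 0.0342] [0.1202 0.121  0.1224]
handle 1 [0.4848 0.2821 0.1482] 0.1482 [0.1351 0.0786 0.4046]
```

step_arm(
  motion=[
    [0, 0, -0.1, 0, 0],
    [0, 0, -0.1, 0.05, 0],
    [0, 0, -0.1, 0.1, 0],
    [0, 0, -0.1, 0.14, 0],
    [0, 0, -0.1, 0.18, 0],
    [0, 0, -0.1, 0.2, 0],
    [0, 0, -0.1, 0.2, 0],
    [0, 0, -0.1, 0.2, 0],
  ],
)

```text
time: 29.3
tool_pos: [0.4976, 0.2891, 0.1377]
tcp_rot: [0.477, 3.105, -0.0]
wrist_force: [-2.3, -1.8, 5.0]
width: 0.223
grip_force: 80.0
```

```bash
python3 e.py
```

```text
29.3 [0.4976 0.2891 0.1377] [-2.27 -1.81  5.01] [-0.392  0.392  0.015]
shift [-0.02  0.02  0.01] twist 0.02 yaw 72.52 tilt 0.03
side 0 guard 209 [0.4953 0.2864 0.0362] [0.118  0.1189 0.1201]
handle 102 [0.4948 0.2821 0.1666] 0.1843 [0.496  0.2864 0.0096]
side 2 guard 206 [0.4975 0.2879 0.0368] [0.1182 0.119  0.1203]
handle 105 [0.4941 0.277  0.1699] 0.1998 [0.4967 0.2805 0.0105]
top 0 guard 450 [0.4976 0.2876 0.038 ] [0.1191 0.1202 0.1218]
handle 96 [0.4946 0.2839 0.1763] 0.1875 [0.4952 0.2854 0.009 ]
top 2 guard 161 [0.4965 0.2756 0.0319] [0.1191 0.1201 0.1212]
handle 1 [0.485  0.2802 0.1451] 0.1451 [0.1349 0.078  0.4042]
```

The lifter is on the rails at the original pose. Easing the pressure and opening.

step_arm(
  motion=[
    [0, 0, 0, -0.08, 0],
    [0, 0, 0, -0.08, 0],
    [2.2, 0, 0, -0.08, 0],
    [2.6, 0, 0, -0.08, 0],
    [3, 0, 0, -0.08, 0],
    [4, 0, 0, -0.08, 0],
    [6, 0, 0, -0.08, 0],
    [8.5, 0, 0, -0.08, 0],
    [8.5, 0, 0, -0.08, 0],
    [8.5, 0, 0, -0.08, 0],
    [8.5, 0, 0, -0.08, 0],
    [8.5, 0, 0, -1, 0],
    [8.5, 0, 0, -3, 0],
    [8.5, 0, 0, -6, 0],
    [8.5, 0, 0, -9.5, 0],
    [8.5, 0, 0, -13, 0],
    [8.5, 0, 0, -13.3, 0],
    [8.5, 0, 0, -13.3, 0],
  ],
)

```text
time: 31.2
tool_pos: [0.4984, 0.2898, 0.2721]
tcp_rot: [0.477, 3.102, 0.004]
wrist_force: [-0.2, 0.3, -0.4]
width: 0.997
grip_force: 0.0
```

```bash
python3 b.py w3; python3 e.py; python3 - <<'E'
from h import *
for k in("w1","w3"):
    z=np.load(k+".npz");C=cloud("wrist",z["d"],z)
    near=np.hypot(C[...,0]-.498,C[...,1]-.288)<.075
    for lo,hi in((.15,.2),(.107,.127)):
        Q=C[near&(C[...,2]>lo)&(C[...,2]<hi)];print(k,len(Q),Q.mean(0).round(4),np.median(Q[:,2]).round(4),cv2.minAreaRect(Q[:,:2].astype(np.float32)))
C=cloud("side",np.load("last_side.npz")["d"]);Q=C[(np.hypot(C[...,0]-.502,C[...,1]+.256)<.08)&(np.abs(C[...,2]-.0935)<.005)]
print("lid",np.round(fitc(cv2.convexHull(Q[:,:2].astype(np.float32))[:,0]),4),plane(Q).round(4))
E
```

```text
31.2 [0.49843236 0.2897934  0.27214656] [0.47691822 3.10163713 0.0040317 ]
31.25 [0.4975 0.2893 0.2701] [-0.29 -0.78 -0.01] [-0.032  0.03   0.016]
shift [-0.02  0.   13.25] twist 0.02 yaw 72.52 tilt 0.05
side 0 guard 209 [0.4953 0.2864 0.0362] [0.118  0.1189 0.1201]
handle 102 [0.4948 0.2821 0.1666] 0.1843 [0.496  0.2864 0.0096]
side 2 guard 210 [0.4961 0.288  0.037 ] [0.1179 0.1189 0.1202]
handle 102 [0.4949 0.2819 0.1665] 0.1864 [0.4957 0.2865 0.0096]
top 0 guard 450 [0.4976 0.2876 0.038 ] [0.1191 0.1202 0.1218]
handle 96 [0.4946 0.2839 0.1763] 0.1875 [0.4952 0.2854 0.009 ]
top 2 guard 274 [0.4978 0.289  0.0381] [0.1188 0.1201 0.1218]
handle 4 [0.4954 0.2901 0.1844] 0.1873 [0.5016 0.2986 0.0122]
w1 488 [0.4933 0.2912 0.1786] 0.1826 ((0.49603524804115295, 0.2903527617454529), (0.02185056172311306, 0.020019961521029472), 68.86404418945312)
w1 2169 [0.4953 0.2913 0.1179] 0.1184 ((0.5047420263290405, 0.28741928935050964), (0.0694773942232132, 0.08694491535425186), 71.53260040283203)
w3 489 [0.4939 0.2916 0.1785] 0.1826 ((0.4966687262058258, 0.29068347811698914), (0.021993771195411682, 0.02059645764529705), 70.51392364501953)
w3 2170 [0.4955 0.2914 0.1178] 0.1184 ((0.5047840476036072, 0.288208544254303), (0.06971218436956406, 0.08769025653600693), 72.6543960571289)
lid [ 0.5027 -0.258   0.068 ] [ 0.0003 -0.004   0.0938]
```

View pics/w3.png

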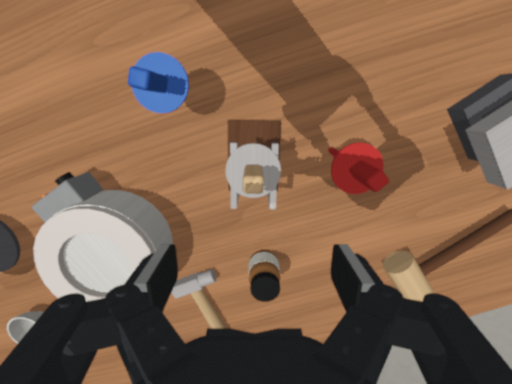

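The lifter hangs as before at (253,172), within about 1 mm. The kiln mouth is open at (100,255) and the other items have not moved. Handing in.

```bash
python3 -c "
from workcell import bot
print(bot.finish_job())"
```

```text
the job is handed in; nothing more can be done
None
```

The job is handed in at about 31 s of the allowed 72 s: the lid sits level and within about 2 mm of the middle of the rest, and the lifter hangs on its stand within about 1 mm of where it was; in flight the lid tilted about 0.4°, and one trial lift reached 2.9°, its low edge still on the rim.

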